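Put the insole-grinding accessories back on their holders

TASK

Tidy the bench beside the insole grinder: slip the wide sanding drum over the stout post and the narrow sanding drum over the slim post, lay the hand sanding block flat in its shallow tray, and seat the heel template fully down over the two dowel pins of its board, rounded end to the rounded end of the outline. Everything must rest flat and fully down in its own place; leave the glue jar and the finished insole where they are.

Things in the scene. Friction and masses are not known exactly. Their poses are not given: they have to be found in the camera images.
- wide_drum_mid (a point): wide sanding drum: upright abrasive-brown tube, outside diameter 64, bore 42, 44 tall, about 120 g; loose, standing on the bench at the start. This point is at its centre, half-way up (22 above its underside); z is the tube's axis.
- narrow_drum_mid (a point): narrow sanding drum: upright abrasive-brown tube, outside diameter 42, bore 26, 60 tall, about 80 g; loose, standing on the bench. This point is at its centre, half-way up (30 above its underside); z is the tube's axis.
- sanding_block_grip (a point): hand sanding block: wooden slab 60 (x) by 100 (y) by 22 high with an abrasive sole, and on it a central upright grip bar 24 thick (x), 70 long (y), from 22 to 48 above the sole; about 150 g; loose. This point is at the centre of the grip bar, 35 above the underside; x across the bar, y along it, z up. Either end may point either way.
- heel_template_grip (a point): heel template: aluminium plate 8 thick, 60 wide (x), from y = -50 (square end) to y = +66 (rounded end), with a black upright grip bar 16 thick (x), 30 long (y), top 50 above the plate's underside. Through holes at x = 0: diameter 21 at y = -30, 13 at y = +30. 180 g, loose. This point is in the bar, 32 above the underside, at x = y = 0; y to the rounded end, z up.
- stout_post: holder of the wide drum: black round base, diameter 84, 6 thick, with a stout upright steel post of diameter 26 that stands 30 above the base and narrows over its last 5. Fixed. Origin: centre of the underside of the base, on the bench. The narrow drum does not fit over this post.
- slim_post: holder of the narrow drum: black round base, diameter 72, 6 thick, with a slim upright steel post of diameter 10 that stands 44 above the base and narrows over its last 5. Fixed. Origin: centre of the underside of the base, on the bench.
- block_tray: tray of the sanding block: shallow grey oblong tray, outside 90 (x) by 130 (y), walls 4 thick, rim 12 above the bench, inner floor 4 above the bench. Fixed. Origin: centre of its underside; y along its length.
- pin_board: pin board of the template: plywood, 90 (x) by 140 (y, -62 to +78), 10 thick, with a dark outline of the template and two steel pins 14 tall above it: diameter 16 at y = -30, diameter 8 at y = +30, x = 0, tops narrowing by 2.5 a side over the last 4. Fixed. Origin: on the bench midway between the pins; y points to the outline's rounded end, as the seated template's y must.
- glue_jar: bystander: small clear glue jar with a white lid, diameter 60, 60 tall, loose at the left-hand side; origin at the centre of its underside. To be left alone.
- insole: bystander: finished cork insole with a blue heel half, lying flat, 240 long (x), up to 84 wide, 6 thick, loose at the right-hand side; origin at about its middle, on the bench. To be left alone.
Not all that is in view belongs to the job. What is shaped like the part that bears narrow_drum_mid but purple is not meant.

How it is judged:
At the end, for the whole second after the job is handed in: Drums upright on the bases of their own posts (11 mm), block flat on its tray floor (15 mm, 0.27 rad, either way round), template flat on its board with both pins in its holes (6 mm, 0.15 rad); all heights within 4 mm, tilts under 0.08 rad, at rest and released (x of wide_drum_mid in the frame of stout_post between -0.011 and 0.011 m and y of wide_drum_mid in the frame of stout_post between -0.011 and 0.011 m and z of wide_drum_mid in the frame of stout_post between 0.024 and 0.032 m and angle between each of wide_drum_mid, narrow_drum_mid, sanding_block_grip, heel_template_grip's own z axis and vertical below 0.08 rad and x of narrow_drum_mid in the frame of slim_post between -0.011 and 0.011 m and y of narrow_drum_mid in the frame of slim_post between -0.011 and 0.011 m and z of narrow_drum_mid in the frame of slim_post between 0.032 and 0.04 m and x of sanding_block_grip in the frame of block_tray between -0.015 and 0.015 m and y of sanding_block_grip in the frame of block_tray between -0.015 and 0.015 m and z of sanding_block_grip in the frame of block_tray between 0.035 and 0.043 m and angle between the y axis of sanding_block_grip and the y axis of block_tray, either way round below 0.27 rad and x of heel_template_grip in the frame of pin_board between -0.006 and 0.006 m and y of heel_template_grip in the frame of pin_board between -0.006 and 0.006 m and z of heel_template_grip in the frame of pin_board between 0.038 and 0.046 m and angle between the y axis of heel_template_grip and the y axis of pin_board, either way round below 0.15 rad and linear speed of each of wide_drum, narrow_drum, sanding_block, heel_template below 0.02 m/s); the robot touches nothing.
It fails at once if the glue jar is pushed more than 30 mm or tipped (distance of glue_jar from where it was at the start of the episode above 0.03 m or angle between glue_jar's own z axis and vertical above 0.4 rad).
It fails at once if the finished insole is moved more than 30 mm (distance of insole from where it was at the start of the episode above 0.03 m).
It also fails if it takes over 128 s, if anything falls off the work surface, if the arm or the gripper's body presses on something with over 40 N, if the wrist force passes 120 N, or if a joint passes its speed limit or range.

ROBOT

A 7-joint arm with a two-finger parallel gripper is mounted at the origin on the work surface. World frame = base frame: x ahead of the robot, y to its left, z up, the work surface at z = 0. Lengths are in m, angles in rad, forces in N, time in s.
With the tool pointing down it reaches from about 0.425 to 0.925 m from the base axis. Payload 6.8 kg.
Tool frame: the origin (TCP) lies at the very end of the fingers, on their centre line; the grasp point (between the pads) lies 19 mm behind it; z points along the fingers, y is the line along which they close (so a half turn about z gives the same grasp; the last joint's range is limited). The gripper opens to 88 mm and grips with 3 to 60 N. Pads are 20 mm wide; open, the fingers measure 115 mm over their backs; the gripper's body (75 mm by 178 mm) begins 61 mm behind the grasp point.
Start: joints at [-1.324, 0.477, 0.022, 1.555, -0.011, 1.109, -0.083], TCP at [0.234, 0.633, 0.198] pointing down, gripper open.
Joint ranges: [-2.96, 2.96], [-0.34, 2.1], [-1.41, 1.46], [0.24, 2.44], [-1.37, 4.51], [0.17, 1.92], [-2.96, 2.96]. Speed limits (rad/s): [2.39, 2.39, 3.14, 3.14, 3.14, 3.14, 3.14].

INTERFACE

Orientations are given as a 3x3 rotation matrix whose columns are the frame's x, y, z axes.
In Python, from workcell import env gives the robot as it stands.
- The arm moves only by the shell command python3 -m creep 'ROWS' [FORCE]. ROWS is JSON, one flat list of numbers, 7 for each row, row after row: the shift along the world's x, y, z in m, then the turn, a rotation vector about the world's x, y, z in rad, then the closure, from 0 (fully open) to 1 (shut). A call has 1 to 20 rows; each row shifts and turns the commanded pose from where the row before left it; what a row does not reach is not made up. A row lasts 1/8 s, in which the tool goes at most 62.5 mm and 10.7 degrees, less where a joint would pass 70% of its speed; a pose out of reach is approached as far as the arm can. A call is refused whole if a number of a shift passes 0.0625 or a number of a turn 0.188, either way. A call with a gripper value outside its range is refused whole. The fingers move at their own pace and stop on an object; FORCE is the grip in N (left out, the last holds). Time passes only in rows, so rows that do not move let the fingers close. It gives the time, the measured TCP pose, the force, the opening and the grip force at its end, in the units of the state.
- env.sense(): the state, without advancing time (a new reading comes with each control period).
- env.get_image(name): name is "scene" or "side" or "wrist"; returns a dict with "color" (400x640x3 uint8, red, green, blue), "depth" (400x640 float32, m along the optical axis (not along the pixel's ray), 0 where there is no reading), "fovy" (degrees; the focal length in pixels is half the picture's height over the tangent of half this angle, whatever the lens; pixels are square), "cx", "cy" (the principal point, pixels), "k1" (the pictures are not rectified: a ray, as slopes to the right and down, at radius r is drawn at 1 + k1 r^2 times it, then the intrinsics apply), "R" (3x3) and "t" (3): a world point X has camera coordinates R X + t; the wrist camera has in their place "T_tool_cam" (4x4, takes a point from camera to tool coordinates, whose origin is the TCP and whose axes are the flange's). Camera axes: x right, y down, z forward; pixel columns grow to the right and rows downward; lengths in m; the calibration is good to about 2 mm. A picture is of the moment at which its call begins: read the wrist's pose just before it.
- env.close_job(): hands the job in; it is judged then, once.
The state is a dict: "t": time; "joints": joint angles; "joint_vel": joint speeds; "tau": joint torques, N m; "ee_pos": TCP position; "eef_rot": TCP orientation; "contact_force": force on the tool from outside, world axes, zero at the start; "torque": the same for the moment, N m; "finger_gap": opening from 0.0 (shut) to 1.0 (fully open); "gripper_force": force on a finger pad.
Only numpy, scipy, OpenCV 4.12 (cv2) and the standard library are available. Lean on these libraries where they do the work, as an engineer would, in place of code of your own. Each camera call takes 0.05 s, during which the arm holds its last target. There are 200 camera calls.

## Working session

There is one attempt and no reset: what is moved stays moved. The work goes in short steps, Python scripts to look and compute and a shell command to move; the robot and the scene stay as the last step left them, time stands still between calls to the robot, and variables do not carry over. Pictures are saved under pics/ and viewed, at most 14 in all, crops included, and the job is handed in when it is done.

```bash
ls; mkdir -p pics
python3 - <<'E'
from workcell import env
import cv2,numpy as np
s=env.sense();print(s)
for n in("scene","side"):
    d=env.get_image(n);cv2.imwrite(f"pics/{n}0.png",d["color"][:,:,::-1]);np.savez(f"{n}0.npz",**d)
    print({k:v for k,v in d.items() if k not in("color","depth")}, (d["depth"]>0).mean())
E
```

```text
pics
{'t': 0.0, 'joints': array([-1.32410016,  0.47775392,  0.02232485,  1.55641978, -0.01146596,
        1.10930407, -0.0830933 ]), 'joint_vel': array([ 0.00215601,  0.00074235, -0.00078742,  0.00072979, -0.00028404,
       -0.00161801,  0.00132945]), 'tau': array([-1.51379231e-04, -5.82859576e+01,  1.53404217e+00, -2.72616398e+01,
       -5.44257928e-02,  1.69484597e-02,  1.63084114e-04]), 'ee_pos': array([0.23429238, 0.632359  , 0.19682583]), 'eef_rot': array([[-9.37737168e-01,  3.47345343e-01, -4.65173449e-04],
       [ 3.47345621e-01,  9.37735650e-01, -1.69436650e-03],
       [-1.52320586e-04, -1.75044640e-03, -9.99998456e-01]]), 'contact_force': array([ 0.35640266,  1.45928258, -0.85380786]), 'torque': array([0.03941042, 0.05431249, 0.0143181 ]), 'gripper_force': 0.0, 'finger_gap': 0.999243653733208}
{'fovy': 45.6641197497995, 'cx': 313.82295412599836, 'cy': 198.55251683335825, 'k1': -0.06473143959263379, 'R': array([[-0.30643309,  0.95175832,  0.01596453],
       [ 0.58850648,  0.20260733, -0.78269432],
       [-0.74817036, -0.23044821, -0.62220153]]), 't': array([ 0.14995374, -0.24368877,  1.7112599 ])} 0.996
{'fovy': 56.96865173373777, 'cx': 320.31331956910765, 'cy': 200.98629105396657, 'k1': -0.012120473297918443, 'R': array([[ 0.81821559, -0.57460409, -0.01879874],
       [-0.40073096, -0.54657022, -0.73530653],
       [ 0.41223531,  0.60917251, -0.67747392]]), 't': array([-0.42525851,  0.23069137,  1.09054225])} 0.99583203125
```

View pics/scene0.png

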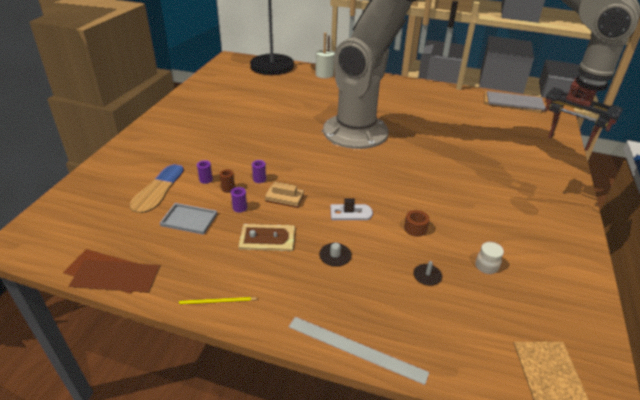

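View pics/side0.png

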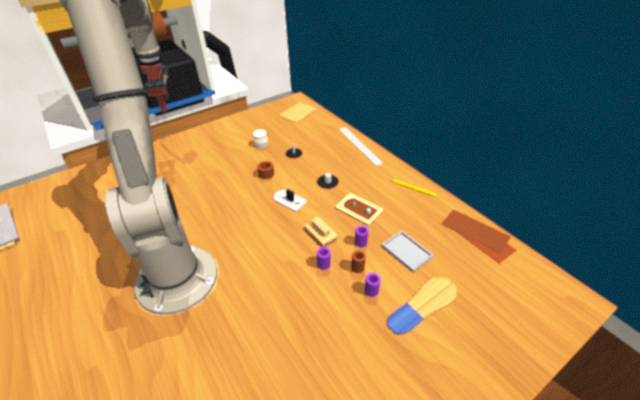

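The scene view shows the narrow drum at (228,180) among three purple decoys, the wide drum at (416,222) and the template at (351,210). The block is at (285,194), the tray (189,218), the board (267,237), the stout post (335,253), the slim post (428,273) and the jar (490,257). The side view agrees.

```bash
cat > h.py <<'E'
import numpy as np,cv2
def K(d):
    f=200/np.tan(np.radians(d["fovy"])/2); return np.array([[f,0,d["cx"]],[0,f,d["cy"]],[0,0,1.]])
def slopes(d,px):
    p=cv2.undistortPoints(np.array(px,float).reshape(-1,1,2),K(d),np.array([d["k1"],0,0,0.]),
      None,None,None,(cv2.TERM_CRITERIA_COUNT,20,1e-9)) if 0 else None
    q=np.array(px,float).reshape(-1,2); k=K(d); q=(q-k[:2,2])/k[0,0]; u=q.copy()
    for _ in range(20): u=q/(1+float(d["k1"])*(u**2).sum(1,keepdims=True))
    return np.c_[u,np.ones(len(u))]
def campose(d):
    "rotation cam->world, centre"
    if "R" in d: return d["R"].T,-d["R"].T@d["t"]
    T=d["T_tool_cam"]; return d["er"]@T[:3,:3], d["er"]@T[:3,3]+d["ep"]
def cast(d,px,z):
    R,c=campose(d); r=slopes(d,px)@R.T
    return c+r*((z-c[2])/r[:,2])[:,None]
def proj(d,X):
    R,c=campose(d); p=(np.atleast_2d(X)-c)@R; u=p[:,:2]/p[:,2:]
    return u*(1+float(d["k1"])*(u**2).sum(1,keepdims=True))*K(d)[0,0]+K(d)[:2,2]
def cloud(d):
    v,u=np.mgrid[:400,:640]; R,c=campose(d)
    return ((slopes(d,np.c_[u.ravel(),v.ravel()])*d["depth"].reshape(-1,1))@R.T+c).reshape(400,640,3)
def shot(n,tag):
    from workcell import env
    s=env.sense(); d=env.get_image(n)
    if n=="wrist": d["er"]=s["eef_rot"]; d["ep"]=s["ee_pos"]
    cv2.imwrite(f"pics/{tag}.png",d["color"][:,:,::-1]); np.savez(f"{tag}.npz",**d); return d
def load(tag): return dict(np.load(f"{tag}.npz"))
E
python3 - <<'E'
from h import *
a=load("scene0");b=load("side0")
A=dict(narrow=(228,173,.06),wide=(416,216,.044),tmpl=(351,211,.008),block=(285,193,.03),tray=(189,218,.01),board=(267,237,.01),stout=(335,256,.006),slim=(428,275,.006),jar=(490,248,.06),ins=(157,188,.006))
B=dict(narrow=(358,254,.06),wide=(265,166,.044),tmpl=(290,200,.008),block=(320,231,.03),tray=(407,251,.01),board=(359,208,.01),stout=(328,182,.006),slim=(293,153,.006),jar=(260,133,.06),ins=(422,306,.006))
for k in A: print(k,cast(a,A[k][:2],A[k][2]).round(3)[0,:2],cast(b,B[k][:2],B[k][2]).round(3)[0,:2])
print(cloud(a)[200:300:20,150:600:80,2].round(3))
E
```

```text
narrow [ 0.461 -0.275] [ 0.46  -0.278]
wide [0.457 0.278] [0.455 0.276]
tmpl [0.451 0.098] [0.449 0.089]
block [ 0.46  -0.097] [ 0.438 -0.115]
tray [ 0.628 -0.318] [ 0.618 -0.327]
board [ 0.629 -0.085] [ 0.621 -0.091]
stout [0.635 0.103] [0.62  0.091]
slim [0.625 0.339] [0.613 0.332]
jar [0.539 0.472] [0.54  0.472]
ins [ 0.534 -0.482] [ 0.516 -0.488]
[[ 0.007  0.002 -0.001  0.001  0.001  0.   ]
 [-0.001  0.     0.003  0.002 -0.002 -0.001]
 [-0.001  0.001 -0.001 -0.001  0.004  0.002]
 [ 0.     0.002  0.002  0.001 -0.001  0.001]
 [ 0.005  0.001  0.003  0.    -0.     0.002]]
```

```bash
python3 -m creep '[0.025,-0.044,0.005,0,0,0.0443,0, 0.025,-0.044,0.005,0,0,0.0443,0, 0.025,-0.044,0.005,0,0,0.0443,0, 0.025,-0.044,0.005,0,0,0.0443,0, 0.025,-0.044,0.005,0,0,0.0443,0, 0.025,-0.044,0.005,0,0,0.0443,0, 0.025,-0.044,0.005,0,0,0.0443,0, 0.025,-0.044,0.005,0,0,0.0443,0, 0,0,0,0,0,0,0, 0,0,0,0,0,0,0]'
python3 - <<'E'
from h import *
d=shot("wrist","w1"); print(d["T_tool_cam"].round(3),d["ep"].round(4),d["er"].round(3),d["fovy"])
print(proj(d,[[.456,.277,.044],[.625,.339,.006],[.62,.1,.006]]).round())
E
```

```text
t: 1.35
ee_pos: [0.434, 0.2814, 0.2375]
eef_rot: [[-1.0, 0.001, -0.001], [0.001, 1.0, 0.0], [0.001, 0.0, -1.0]]
contact_force: [-0.7, 0.7, 0.2]
finger_gap: 0.998
gripper_force: 0.0
[[ 0.    -0.956 -0.294  0.081]
 [ 1.    -0.     0.001  0.001]
 [-0.001 -0.294  0.956 -0.187]
 [ 0.     0.     0.     1.   ]] [0.434  0.2814 0.2375] [[-1.     0.001 -0.001]
 [ 0.001  1.     0.   ]
 [ 0.001  0.    -1.   ]] 70.26870111768896
[[316. 193.]
 [354. 284.]
 [212. 282.]]
```

View pics/w1.png

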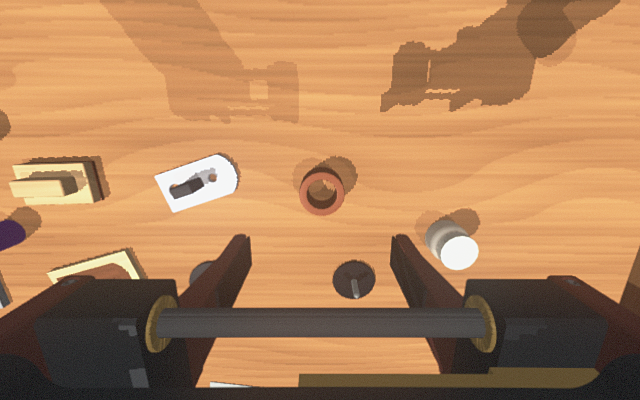

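The wrist view shows the wide drum at (322,191), the slim post at (354,280), the template at (196,183) with its rounded end to the right, the block at left (55,183) and the jar at (455,248).

```bash
cat >> h.py <<'E'
def pick(d,c,r,z0,z1,show=True):
    P=cloud(d); m=(np.hypot(P[...,0]-c[0],P[...,1]-c[1])<r)&(P[...,2]>z0)&(P[...,2]<z1)&(d["depth"]>0)
    Q=P[m]
    if len(Q)<5: return None
    (x,y),R=cv2.minEnclosingCircle(Q[:,:2].astype(np.float32))
    return len(Q),Q.mean(0).round(4),"circ",np.round([x,y,R],4),"rect",[np.round(v,4) for v in cv2.minAreaRect(Q[:,:2].astype(np.float32))]
E
python3 - <<'E'
from h import *
d=load("w1");
print("bench",np.median(cloud(d)[100:150,280:400,2]))
print("wide",pick(d,(.456,.277),.05,.038,.05))
print("slimpost",pick(d,(.62,.338),.03,.035,.06)); print("slimbase",pick(d,(.62,.338),.06,.003,.012))
print("tmplbar",pick(d,(.45,.095),.05,.044,.056)); print("tmplplate",pick(d,(.45,.095),.09,.004,.012))
print("block",pick(d,(.45,-.1),.09,.044,.052),pick(d,(.45,-.1),.09,.018,.026))
w=cv2.inRange(d["color"],(200,200,200),(255,255,255))
c=[k for k in cv2.findContours(w,0,2)[0] if cv2.contourArea(k)>500]
for k in c:
  X=cast(d,k.reshape(-1,2),.008)[:,:2].astype(np.float32); print(cv2.minAreaRect(X),k.reshape(-1,2).mean(0))
E
```

```text
bench -0.0004539533407019736
wide (941, array([0.4559, 0.2839, 0.0431]), 'circ', array([0.457 , 0.2838, 0.032 ]), 'rect', [array([0.4569, 0.284 ]), array([0.0627, 0.0625]), np.float64(32.5176)])
slimpost (46, array([0.6161, 0.3375, 0.0437]), 'circ', array([0.6173, 0.3378, 0.0047]), 'rect', [array([0.6168, 0.3373]), array([0.0072, 0.0093]), np.float64(40.9705)])
slimbase (1142, array([0.6155, 0.3376, 0.0054]), 'circ', array([0.6184, 0.3377, 0.0365]), 'rect', [array([0.6185, 0.3382]), array([0.0714, 0.0693]), np.float64(0.7161)])
tmplbar (265, array([0.4504, 0.0942, 0.0488]), 'circ', array([0.4511, 0.0933, 0.0162]), 'rect', [array([0.451 , 0.0932]), array([0.0158, 0.0307]), np.float64(18.8453)])
tmplplate (2476, array([0.4473, 0.1013, 0.0072]), 'circ', array([0.4485, 0.0969, 0.0619]), 'rect', [array([0.4489, 0.0997]), array([0.0602, 0.1179]), np.float64(18.4155)])
block (891, array([ 0.4478, -0.1007,  0.0467]), 'circ', array([ 0.4467, -0.1018,  0.0366]), 'rect', [array([ 0.4484, -0.102 ]), array([0.0239, 0.0716]), np.float64(1.6118)]) (1829, array([ 0.4451, -0.0943,  0.021 ]), 'circ', array([ 0.4484, -0.102 ,  0.0579]), 'rect', [array([ 0.4487, -0.1018]), array([0.0599, 0.1031]), np.float64(1.8361)])
((0.5660884976387024, 0.506554901599884), (0.058937590569257736, 0.05900464206933975), 30.512266159057617) [460.05454545 252.61818182]
((0.4492444097995758, 0.0998179167509079), (0.060781367123126984, 0.11647577583789825), 18.615888595581055) [193.59027778 183.50694444]
```

```bash
python3 -m creep '[0.011,0.001,-0.044,0,0,0,0, 0.012,0.0015,-0.044,0,0,0,0, 0,0,-0.044,0,0,0,0, 0,0,-0.044,0,0,0,0, 0,0,-0.044,0,0,0,0, 0,0,0,0,0,0,0, 0,0,0,0,0,0,1, 0,0,0,0,0,0,1, 0,0,0,0,0,0,1, 0,0,0,0,0,0,1, 0,0,0,0,0,0,1, 0,0,0,0,0,0,1, 0,0,0.03,0,0,0,1, 0,0,0.03,0,0,0,1, 0,0,0.03,0,0,0,1, 0,0,0.03,0,0,0,1]' 25
```

```text
t: 3.4
ee_pos: [0.4576, 0.2835, 0.1396]
eef_rot: [[-1.0, 0.001, 0.001], [0.001, 1.0, 0.001], [-0.001, 0.001, -1.0]]
contact_force: [0.5, 0.2, 0.3]
finger_gap: 0.007
gripper_force: 0.0
```

Run:
```python
from h import *
d=shot("wrist","w2"); print(d["ep"])
print("wide",pick(d,(.456,.284),.08,.03,.08))
```

```text
[0.45761703 0.28354443 0.13958551]
wide (1840, array([0.4561, 0.2843, 0.0423]), 'circ', array([0.4572, 0.2843, 0.0319]), 'rect', [array([0.457 , 0.2846]), array([0.0628, 0.0626]), np.float64(32.1026)])
```

View pics/w2.png

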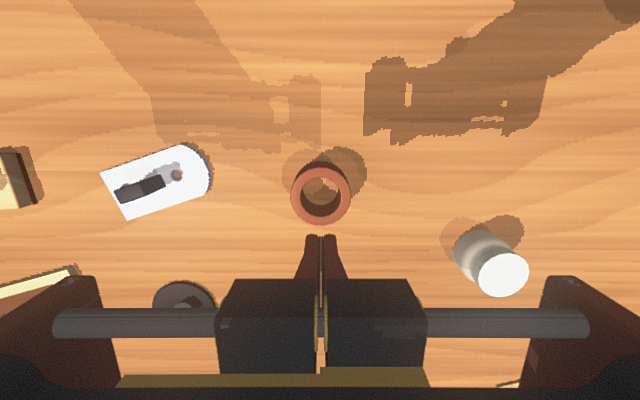

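The drum sits untouched at (320,195) with the fingers shut above it, so nothing was gripped. I'll redo this in stages and check each one.

```bash
python3 -m creep '[0,0,0,0,0,0,0, 0,0,0,0,0,0,0, 0,0,0,0,0,0,0, 0,0,0,0,0,0,0]'; python3 -m creep '[0,0.0005,-0.03,0,0,0,0, 0,0,-0.03,0,0,0,0, 0,0,-0.03,0,0,0,0, 0,0,-0.03,0,0,0,0, 0,0,0,0,0,0,0, 0,0,0,0,0,0,0]'; python3 -m creep '[0,0,0,0,0,0,1, 0,0,0,0,0,0,1, 0,0,0,0,0,0,1, 0,0,0,0,0,0,1]'
```

```text
t: 3.95
ee_pos: [0.4571, 0.2832, 0.1371]
eef_rot: [[-1.0, 0.0, -0.001], [0.0, 1.0, -0.001], [0.001, -0.001, -1.0]]
contact_force: [0.3, 0.4, -0.2]
finger_gap: 0.421
gripper_force: 0.0
t: 4.7
ee_pos: [0.458, 0.2842, 0.0185]
eef_rot: [[-1.0, 0.001, 0.001], [0.001, 1.0, 0.0], [-0.001, 0.0, -1.0]]
contact_force: [-1.1, -0.1, 0.8]
finger_gap: 0.998
gripper_force: 0.0
t: 5.2
ee_pos: [0.4595, 0.2848, 0.0197]
eef_rot: [[-1.0, 0.001, 0.003], [0.001, 1.0, 0.002], [-0.003, 0.002, -1.0]]
contact_force: [0.7, -7.3, 18.5]
finger_gap: 0.584
gripper_force: 16.6
```

Run:
```python
from h import *
d=shot("wrist","w3")
print("wide",pick(d,(.456,.284),.08,.036,.06))
e=shot("side","s3"); 
cv2.imwrite("pics/s3c.png",cv2.resize(e["color"][120:210,210:320,::-1],None,fx=4,fy=4,interpolation=2))
cv2.imwrite("pics/w3c.png",np.vstack([d["color"][:,:,::-1],cv2.resize(e["color"][130:200,214:326,::-1],(640,400))])[::1,::1][:600] if 0 else np.hstack([cv2.resize(d["color"][:,:,::-1],(480,300)),cv2.resize(e["color"][120:220,215:320,::-1],(315,300))]))
```

```text
wide (5228, array([0.4547, 0.2867, 0.0472]), 'circ', array([0.457 , 0.2862, 0.0366]), 'rect', [array([0.4581, 0.2906]), array([0.064 , 0.0644]), np.float64(34.3859)])
```

View pics/w3c.png

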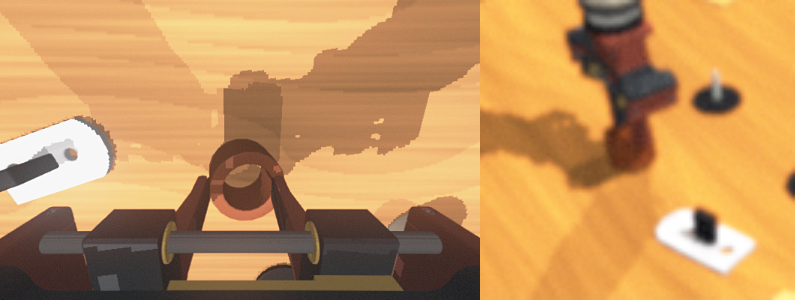

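Run:
```python
from h import *
from workcell import env
d=load("w3");P=cloud(d)
print({k:env.sense()[k] for k in("finger_gap","gripper_force","contact_force","ee_pos","torque")})
print("tcp px",proj(d,[d["ep"]]).round())
for r in range(180,300,8): print(r,[ "%3d/%3d/%3d"%tuple(P[r,c]*1000-[400,200,0]) for c in range(256,400,14)])
```

```text
{'finger_gap': 0.49516327246190917, 'gripper_force': 0.15145937958271682, 'contact_force': array([ 1.11143211, -1.32262966, -0.9235974 ]), 'ee_pos': array([0.45969254, 0.28325727, 0.01962314]), 'torque': array([-0.00805431, -0.03818163, -0.04176631])}
tcp px [[319. 234.]]
180 [' 24/ 37/  0', ' 24/ 48/  0', ' 24/ 58/ -1', ' 24/ 69/  0', ' 24/ 79/ -1', ' 24/ 89/  0', ' 24/100/  0', ' 24/110/  0', ' 24/120/  0', ' 24/131/  0', ' 24/141/  0']
188 [' 30/ 37/  0', ' 30/ 47/  0', ' 30/ 58/  0', ' 30/ 68/  0', ' 26/ 79/ 14', ' 26/ 89/ 17', ' 29/ 99/  4', ' 30/110/  0', ' 30/121/  0', ' 30/131/  0', ' 30/142/  0']
196 [' 36/ 37/  0', ' 36/ 47/  0', ' 36/ 58/  0', ' 31/ 70/ 19', ' 27/ 80/ 31', ' 26/ 89/ 37', ' 27/ 98/ 32', ' 36/111/  0', ' 36/121/  0', ' 36/131/  1', ' 37/142/  0']
204 [' 42/ 36/  0', ' 42/ 47/  0', ' 43/ 57/ -1', ' 32/ 71/ 33', ' 28/ 80/ 46', ' 27/ 88/ 48', ' 28/ 97/ 47', ' 29/105/ 41', ' 43/121/  0', ' 43/132/  0', ' 43/143/  0']
212 [' 49/ 36/  0', ' 49/ 46/  0', ' 40/ 60/ 24', ' 33/ 72/ 45', ' 32/ 80/ 49', ' 32/ 88/ 49', ' 33/ 97/ 47', ' 33/105/ 44', ' 49/122/  0', ' 49/13
[... 1022 characters left out ...]
 78', ' 90/146/  0']
268 [' 47/ 54/ 86', ' 53/ 59/ 76', ' 67/ 63/ 51', ' 68/ 71/ 49', ' 75/ 79/ 37', '-22/ 85/206', ' 77/ 98/ 35', ' 72/107/ 43', ' 57/111/ 68', ' 48/114/ 85', ' 47/121/ 86']
276 [' 48/ 56/ 92', ' 56/ 59/ 78', '105/ 55/  0', ' 74/ 71/ 50', ' 75/ 80/ 49', ' 79/ 89/ 41', ' 77/ 98/ 44', ' 77/107/ 45', ' 62/111/ 69', ' 47/113/ 93', ' 47/119/ 93']
284 [' 48/ 57/ 98', ' 60/ 59/ 79', '112/ 55/  0', ' 80/ 71/ 49', ' 80/ 80/ 48', ' 81/ 89/ 47', ' 83/ 98/ 44', ' 83/107/ 44', ' 66/111/ 71', ' 49/112/ 97', ' 48/118/ 98']
292 [' 49/ 58/103', ' 64/ 59/ 80', '121/ 54/  0', '120/ 66/  0', '121/ 78/  0', ' 88/ 89/ 46', '120/102/  0', '121/114/  0', '121/125/ -1', ' 50/111/101', ' 47/116/105']
```

View pics/w3.png

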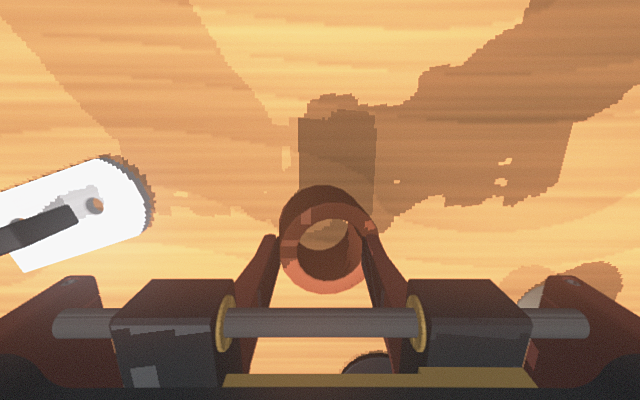

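Run:
```python
from h import *
for n,(r0,r1),(c0,c1) in(("w1",(225,275),(225,425)),("w2",(225,260),(300,345))):
    d=load(n);P=cloud(d);m=P[r0:r1,c0:c1]; z=m[...,2]; top=m[(z>.08)]
    q=(top-d["ep"])@d["er"]
    print(n,len(q),"tool z max",np.percentile(q[:,2],[90,98,100]),"x",np.percentile(q[:,0],[2,50,98]),"y",q[:,1].min(),q[:,1].max())
```

```text
w1 2140 tool z max [-0.02942848 -0.02568571 -0.02364322] x [-0.00735948  0.00985356  0.01199318] y -0.052062245313132485 0.05390706787575331
w2 849 tool z max [-0.02921699 -0.02545041 -0.02391549] x [0.00950673 0.01123582 0.01190921] y -0.00922770345132708 0.01073339501894515
```

The depth data show the finger ends about 24 mm behind the reported TCP, so the drum was only pinched at its rim. I'll open, rise, re-measure and allow for that offset.

```bash
python3 -m creep '[0,0,0.005,0,0,0,0, 0,0,0.005,0,0,0,0, 0,0,0.01,0,0,0,0, 0,0,0.02,0,0,0,0, 0,0,0.03,0,0,0,0, 0,0,0.03,0,0,0,0, 0,0,0,0,0,0,0]'
python3 - <<'E'
from h import *
d=shot("wrist","w4"); print(d["ep"])
print("wide",pick(d,(.456,.286),.045,.036,.06))
P=cloud(d);m=P[200:270,200:450];q=(m[m[...,2]>.07]-d["ep"])@d["er"];print(q[:,2].max(),q[:,1].min(),q[:,1].max())
E
```

```text
t: 6.18
ee_pos: [0.4589, 0.2852, 0.1203]
eef_rot: [[-1.0, 0.0, 0.004], [0.0, 1.0, 0.003], [-0.004, 0.003, -1.0]]
contact_force: [-0.9, -0.1, 0.3]
finger_gap: 1.001
gripper_force: 0.0
[0.45888041 0.28517515 0.12033759]
wide (1958, array([0.456 , 0.2937, 0.043 ]), 'circ', array([0.4573, 0.2937, 0.0319]), 'rect', [array([0.457 , 0.2937]), array([0.0626, 0.0626]), np.float64(35.0683)])
-0.02367231630158021 -0.053603464454390265 0.05488333946628441
```

```bash
python3 -m creep '[0,0.008,0,0,0,0,0, 0,0,-0.03,0,0,0,0, 0,0,-0.03,0,0,0,0, 0,0,-0.03,0,0,0,0, 0,0,-0.03,0,0,0,0, 0,0,-0.01,0,0,0,0, 0,0,0,0,0,0,0]'; python3 -m creep '[0,0,0,0,0,0,1, 0,0,0,0,0,0,1, 0,0,0,0,0,0,1, 0,0,0,0,0,0,1, 0,0,0,0,0,0,1, 0,0,0,0,0,0,1]'
```

```text
t: 7.1
ee_pos: [0.4569, 0.2919, -0.013]
eef_rot: [[-1.0, 0.0, -0.002], [0.0, 1.0, -0.001], [0.002, -0.001, -1.0]]
contact_force: [0.9, 0.2, -0.9]
finger_gap: 1.001
gripper_force: 0.0
t: 7.85
ee_pos: [0.458, 0.2924, -0.0114]
eef_rot: [[-1.0, 0.001, 0.001], [0.001, 1.0, 0.001], [-0.001, 0.001, -1.0]]
contact_force: [-1.7, -1.0, 6.6]
finger_gap: 0.731
gripper_force: 25.0
```

```bash
python3 -m creep '[0,0,0.04,0,0,0,1, 0,0,0.04,0,0,0,1, 0.032,-0.039,0.04,0,0,0,1, 0.032,-0.039,0.04,0,0,0,1, 0.032,-0.039,0.03,0,0,0,1, 0.032,-0.039,0.02,0,0,0,1, 0.032,-0.038,0,0,0,0,1, 0,0,0,0,0,0,1, 0,0,0,0,0,0,1]'
python3 - <<'E'
from h import *
d=shot("wrist","w5"); print(d["ep"])
print("base",pick(d,(.627,.098),.055,.003,.012));print("post",pick(d,(.627,.098),.03,.028,.042))
print("pl",pick(d,(.62,.098),.06,.1,.3))
E
```

```text
t: 8.98
ee_pos: [0.6148, 0.1008, 0.1948]
eef_rot: [[-1.0, 0.0, -0.002], [0.0, 1.0, 0.0], [0.002, 0.0, -1.0]]
contact_force: [-0.7, 1.6, -1.2]
finger_gap: 0.73
gripper_force: 25.0
[0.61479048 0.10077925 0.19479769]
base (1926, array([0.6134, 0.1019, 0.0055]), 'circ', array([0.6241, 0.1021, 0.0419]), 'rect', [array([0.6154, 0.1017]), array([0.064 , 0.0832]), np.float64(1.5463)])
post (281, array([0.6221, 0.102 , 0.034 ]), 'circ', array([0.6244, 0.102 , 0.0129]), 'rect', [array([0.6219, 0.1019]), array([0.0205, 0.0243]), np.float64(0.5427)])
pl (14910, array([0.6091, 0.1015, 0.2498]), 'circ', array([0.6047, 0.1014, 0.0453]), 'rect', [array([0.6092, 0.1019]), array([0.0542, 0.0897]), np.float64(6.5252)])
```

View pics/w5.png

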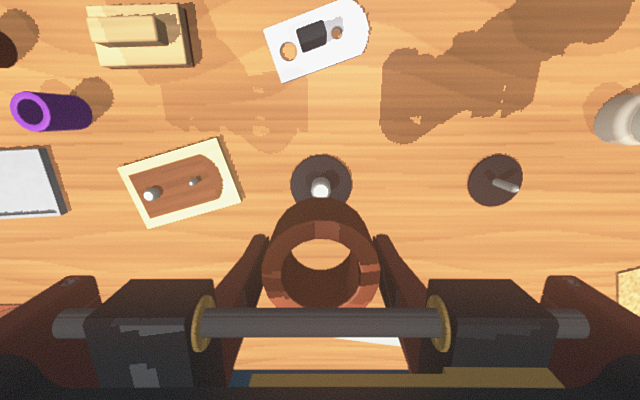

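The wrist view shows the stout post at (320,185) just ahead of the held drum, the slim post at (497,182), the board at (180,180) with its large pin at (152,193) and small pin at (194,181), and the template at (315,37). The narrow outline end is to the right.

```bash
python3 -m creep '[0.01,0,-0.03,0,0,0,1, 0,0,-0.03,0,0,0,1, 0,0,-0.03,0,0,0,1, 0,0,-0.03,0,0,0,1, 0,0,-0.03,0,0,0,1, 0,0,-0.02,0,0,0,1, 0,0,-0.015,0,0,0,1, 0,0,-0.011,0,0,0,1, 0,0,0,0,0,0,1, 0,0,0,0,0,0,1]'
python3 - <<'E'
from h import *
d=load("w5")
print("slim",pick(d,(.618,.338),.06,.003,.012)); 
print("tmplbar",pick(d,(.451,.095),.04,.044,.056)); 
# board
print("board",pick(d,(.62,-.09),.1,.006,.014)); print("bigpin",pick(d,(.63,-.12),.1,.02,.032))
print("block",pick(d,(.45,-.1),.09,.044,.052))
E
```

```text
t: 10.28
ee_pos: [0.6263, 0.1003, 0.0001]
eef_rot: [[-1.0, 0.001, 0.001], [0.001, 1.0, 0.0], [-0.001, 0.0, -1.0]]
contact_force: [1.0, 0.0, -1.2]
finger_gap: 0.731
gripper_force: 25.0
slim (2029, array([0.617 , 0.3351, 0.0057]), 'circ', array([0.6191, 0.3372, 0.0364]), 'rect', [array([0.6187, 0.3373]), array([0.0705, 0.0713]), np.float64(4.425)])
tmplbar (519, array([0.4526, 0.0924, 0.0494]), 'circ', array([0.452 , 0.0924, 0.016 ]), 'rect', [array([0.4521, 0.0923]), array([0.0161, 0.0299]), np.float64(18.1374)])
board (6720, array([ 0.6206, -0.0844,  0.0094]), 'circ', array([ 0.623 , -0.0862,  0.0828]), 'rect', [array([ 0.6231, -0.0863]), array([0.0903, 0.1411]), np.float64(16.4427)])
bigpin (115, array([ 0.6302, -0.1118,  0.0224]), 'circ', array([ 0.6252, -0.0951,  0.0347]), 'rect', [array([ 0.6275, -0.0946]), array([0.0142, 0.0691]), np.float64(12.9751)])
block (1786, array([ 0.4494, -0.1013,  0.0471]), 'circ', array([ 0.4484, -0.1024,  0.0363]), 'rect', [array([ 0.449 , -0.1023]), array([0.0246, 0.0707]), np.float64(1.1517)])
```

```bash
python3 -m creep '[0,0,-0.005,0,0,0,1, 0,0,0,0,0,0,1, 0,0,0,0,0,0,0, 0,0,0,0,0,0,0, 0,0,0,0,0,0,0, 0,0,0,0,0,0,0, 0,0,0.03,0,0,0,0, 0,0,0.04,0,0,0,0, 0,0,0.05,0,0,0,0, -0.02,0,0.05,0,0,0,0, -0.02,0,0.03,0,0,0,0, -0.01,0,0,0,0,0,0]'
python3 - <<'E'
from h import *
d=shot("wrist","w6"); print(d["ep"])
print("drum",pick(d,(.6245,.102),.045,.042,.06)); print(pick(d,(.6245,.102),.012,.02,.06))
print("base",pick(d,(.6245,.102),.055,.003,.012))
print("tmplbar",pick(d,(.451,.095),.04,.044,.056));
E
```

```text
t: 11.78
ee_pos: [0.5764, 0.1006, 0.1971]
eef_rot: [[-1.0, 0.0, 0.005], [0.0, 1.0, 0.002], [-0.005, 0.002, -1.0]]
contact_force: [0.1, 0.2, -1.3]
finger_gap: 1.001
gripper_force: 0.0
[0.57641948 0.10059398 0.19710094]
drum (1167, array([0.6238, 0.1014, 0.0488]), 'circ', array([0.6252, 0.1011, 0.032 ]), 'rect', [array([0.6246, 0.1013]), array([0.0625, 0.0626]), np.float64(33.3347)])
(241, array([0.6232, 0.1019, 0.0345]), 'circ', array([0.6244, 0.1019, 0.012 ]), 'rect', [array([0.624 , 0.1019]), array([0.0226, 0.0224]), np.float64(0.1723)])
base (897, array([0.6087, 0.1024, 0.0056]), 'circ', array([0.6243, 0.1021, 0.042 ]), 'rect', [array([0.6149, 0.1021]), array([0.0832, 0.0634]), np.float64(89.2503)])
tmplbar (450, array([0.4519, 0.0923, 0.0493]), 'circ', array([0.4518, 0.0921, 0.0159]), 'rect', [array([0.4517, 0.0923]), array([0.016 , 0.0299]), np.float64(17.8722)])
```

```bash
python3 -m creep '[-0.0156,-0.001,0,0,0,-0.157,0, -0.0156,-0.001,0,0,0,-0.157,0, -0.0156,-0.001,0,0,0,-0.157,0, -0.0156,-0.001,0,0,0,-0.157,0, -0.0156,-0.001,0,0,0,-0.157,0, -0.0156,-0.001,0,0,0,-0.157,0, -0.0156,-0.001,0,0,0,-0.157,0, -0.0156,-0.001,0,0,0,-0.154,0, 0,0,0,0,0,0,0, 0,0,0,0,0,0,0]'
python3 - <<'E'
from h import *
d=shot("wrist","w7"); print(d["ep"],np.degrees(np.arctan2(d["er"][1,1],d["er"][0,1])))
print("tmplbar",pick(d,(.451,.0923),.04,.044,.056)); print(pick(d,(.451,.0923),.09,.004,.012))
E
```

```text
t: 13.08
ee_pos: [0.4512, 0.0923, 0.194]
eef_rot: [[-0.315, 0.949, -0.0], [0.949, 0.315, -0.001], [-0.0, -0.0, -1.0]]
contact_force: [0.8, -0.0, 1.4]
finger_gap: 0.993
gripper_force: 0.0
[0.45120329 0.09228281 0.19395506] 18.360860271698304
tmplbar (343, array([0.4514, 0.0933, 0.0491]), 'circ', array([0.4516, 0.0928, 0.0162]), 'rect', [array([0.4515, 0.0928]), array([0.0158, 0.0294]), np.float64(18.5869)])
(3126, array([0.4482, 0.103 , 0.0074]), 'circ', array([0.4514, 0.0974, 0.0613]), 'rect', [array([0.4492, 0.0999]), array([0.06  , 0.1149]), np.float64(18.5881)])
```

Aligned. Descend 0.202 to put the tips at about 0.016, then grip.

```bash
python3 -m creep '[0,0,-0.04,0,0,0,0, 0,0,-0.04,0,0,0,0, 0,0,-0.04,0,0,0,0, 0,0,-0.04,0,0,0,0, 0,0,-0.03,0,0,0,0, 0,0,-0.012,0,0,0,0, 0,0,0,0,0,0,0, 0,0,0,0,0,0,1, 0,0,0,0,0,0,1, 0,0,0,0,0,0,1, 0,0,0,0,0,0,1, 0,0,0,0,0,0,1, 0,0,0,0,0,0,1, 0,0,0,0,0,0,1, 0,0,0,0,0,0,1, 0,0,0,0,0,0,1, 0,0,0,0,0,0,1]' 40
```

```text
t: 15.25
ee_pos: [0.4509, 0.0923, -0.0076]
eef_rot: [[-0.312, 0.95, 0.0], [0.95, 0.312, 0.0], [-0.0, 0.0, -1.0]]
contact_force: [0.6, 0.2, -0.9]
finger_gap: 0.18
gripper_force: 40.0
```

```bash
python3 -m creep '[0,0,0.05,0,0,0,1, 0,0,0.05,0,0,0,1, 0.012,-0.045,0.05,0,0,-0.01,1, 0.012,-0.045,0.05,0,0,-0.01,1, 0.012,-0.045,0,0,0,-0.01,1, 0.012,-0.045,0,0,0,-0.005,1, 0.012,-0.043,0,0,0,0,1, 0,0,0,0,0,0,1, 0,0,0,0,0,0,1]'
python3 - <<'E'
from h import *
d=shot("wrist","w8"); print(d["ep"],np.degrees(np.arctan2(d["er"][1,1],d["er"][0,1])))
for d in (load("w6"),d):
  print("board",pick(d,(.623,-.0865),.1,.006,.014)); 
  for b in ((.6338,-.1228),(.617,-.0652)): print("pin",pick(d,b,.02,.019,.032))
E
```

```text
t: 16.38
ee_pos: [0.5081, -0.1224, 0.1834]
eef_rot: [[-0.279, 0.96, -0.001], [0.96, 0.279, 0.001], [0.001, -0.001, -1.0]]
contact_force: [0.1, -0.7, -1.9]
finger_gap: 0.185
gripper_force: 40.0
[ 0.50813439 -0.12235953  0.18337481] 16.18215841663596
board (6109, array([ 0.6203, -0.0843,  0.0094]), 'circ', array([ 0.6227, -0.0864,  0.0831]), 'rect', [array([ 0.6228, -0.0862]), array([0.0901, 0.1412]), np.float64(16.0426)])
pin (95, array([ 0.6324, -0.1218,  0.0222]), 'circ', array([ 0.6329, -0.1225,  0.0077]), 'rect', [array([ 0.6327, -0.1227]), array([0.0136, 0.0134]), np.float64(76.5098)])
pin (25, array([ 0.616 , -0.0637,  0.0214]), 'circ', array([ 0.6163, -0.0634,  0.0036]), 'rect', [array([ 0.6163, -0.064 ]), array([0.0063, 0.006 ]), np.float64(45.3064)])
board (7223, array([ 0.621 , -0.0818,  0.0096]), 'circ', array([ 0.6223, -0.0866,  0.0824]), 'rect', [array([ 0.623 , -0.0864]), array([0.0899, 0.1388]), np.float64(16.254)])
pin (107, array([ 0.6324, -0.122 ,  0.0224]), 'circ', array([ 0.6334, -0.1224,  0.008 ]), 'rect', [array([ 0.6329, -0.1226]), array([0.0151, 0.0135]), np.float64(76.0276)])
pin (28, array([ 0.616 , -0.0648,  0.0217]), 'circ', array([ 0.6165, -0.0658,  0.0031]), 'rect', [array([ 0.6161, -0.0647]), array([0.0059, 0.0062]), np.float64(21.3182)])
```

View pics/w8.png

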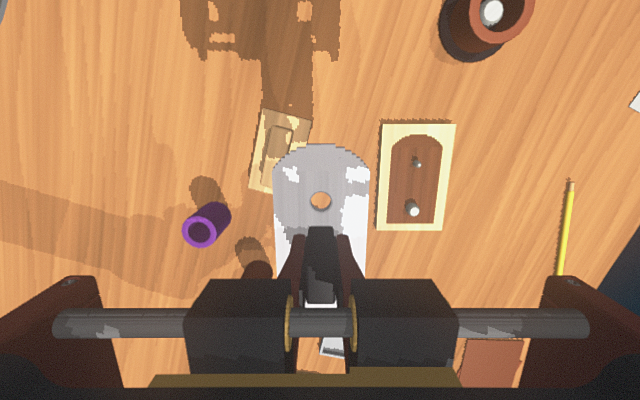

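The view shows the board at (416,176) with pins at (413,209) and (417,162), and the held template's front hole at (320,200), pointing the same way as the outline.

Run:
```python
from h import *
d=load("w8"); P=cloud(d); R=d["er"]
q=(P-d["ep"])@R
m=(q[...,2]<-.010)&(q[...,2]>-.022)&(abs(q[...,0])<.09)&(abs(q[...,1])<.05)
x=q[m]; print(len(x),x[:,2].mean()); print(cv2.minAreaRect(x[:,:2].astype(np.float32)))
print("front x",np.percentile(x[:,0],99.8),"sides",np.percentile(x[:,1],[.5,99.5]))
g=x[(x[:,0]<.03)]; print("sides near",[ (a,np.percentile(x[abs(x[:,0]-a)<.004][:,1],[1,99])) for a in(0.01,.02,.035)])
print("plane tilt",np.linalg.lstsq(np.c_[x[:,:2],np.ones(len(x))],x[:,2],rcond=None)[0])
w=(~m).astype(np.uint8)*255; w[:185]=0;w[215:]=0;w[:,:300]=0;w[:,340:]=0
k=max(cv2.findContours(w,0,2)[0],key=cv2.contourArea);(u,v),r=cv2.minEnclosingCircle(k);print(u,v,r)
zt=d["ep"][2]+.0156; h=cast(d,(u,v),zt)[0]; print("hole tool",((h-d["ep"])@R))
```

```text
8585 -0.015051234951948897
((0.008549049496650696, 0.0004152413457632065), (0.11434736847877502, 0.06018190458416939), 0.034571658819913864)
front x 0.06553736461280613 sides [-0.02932035  0.03008916]
sides near [(0.01, array([-0.02905658,  0.02993373])), (0.02, array([-0.02899404,  0.02978666])), (0.035, array([-0.02905771,  0.02993691]))]
plane tilt [ 2.63060222e-04  1.89103203e-05 -1.50595086e-02]
320.3947448730469 200.5 9.721773147583008
hole tool [ 0.03068502  0.00037315 -0.01557081]
```

```bash
python3 -m creep '[0.039,0.0095,0,0,0,0,1, 0.039,0.0095,0,0,0,0,1, 0.0386,0.0096,0,0,0,0,1, 0,0,-0.04,0,0,0,1, 0,0,-0.04,0,0,0,1, 0,0,-0.04,0,0,0,1, 0,0,-0.04,0,0,0,1, 0,0,0,0,0,0,1, 0,0,0,0,0,0,1]'
```

```text
t: 17.55
ee_pos: [0.6263, -0.0937, 0.0252]
eef_rot: [[-0.28, 0.96, 0.001], [0.96, 0.28, 0.0], [-0.0, 0.001, -1.0]]
contact_force: [0.1, -1.3, -1.0]
finger_gap: 0.177
gripper_force: 40.0
```

```bash
python3 -m creep '[-0.001,0,-0.006,0,0,0,1, 0,0,-0.006,0,0,0,1, 0,0,-0.006,0,0,0,1, 0,0,-0.004,0,0,0,1, 0,0,0,0,0,0,1, 0,0,0,0,0,0,1]'
```

```text
t: 18.3
ee_pos: [0.6244, -0.0944, 0.0024]
eef_rot: [[-0.278, 0.96, 0.0], [0.96, 0.278, 0.001], [0.0, 0.0, -1.0]]
contact_force: [-2.9, 1.1, 5.5]
finger_gap: 0.179
gripper_force: 40.0
```

```bash
python3 -m creep '[0,0,0,0,0,0,0, 0,0,0,0,0,0,0, 0,0,0,0,0,0,0, 0,0,0,0,0,0,0, 0,0,0,0,0,0,0, 0,0,0.04,0,0,0,0, 0,0,0.05,0,0,0,0, -0.03,0,0.05,0,0,-0.06,0, -0.03,0,0.05,0,0,-0.06,0, -0.03,0,0.02,0,0,-0.06,0, -0.03,0,0,0,0,-0.06,0, 0,0,0,0,0,-0.017,0, 0,0,0,0,0,0,0]'
python3 - <<'E'
from h import *
d=shot("wrist","w9"); print(d["ep"],np.degrees(np.arctan2(d["er"][1,1],d["er"][0,1])))
print("bar",pick(d,(.625,-.0938),.03,.055,.068)); print("plate",pick(d,(.623,-.087),.075,.0145,.024))
print("block",pick(d,(.449,-.102),.09,.044,.052))
print("tray",pick(d,(.622,-.322),.1,.008,.016))
print("narrow",pick(d,(.46,-.276),.04,.054,.066))
E
```

```text
t: 19.92
ee_pos: [0.5051, -0.0942, 0.212]
eef_rot: [[-0.026, 1.0, 0.001], [1.0, 0.026, 0.0], [0.0, 0.001, -1.0]]
contact_force: [0.1, -0.1, 0.3]
finger_gap: 0.996
gripper_force: 0.0
[ 0.5050769  -0.09419485  0.21204364] 1.507218109330369
bar (318, array([ 0.6237, -0.0934,  0.059 ]), 'circ', array([ 0.625 , -0.0935,  0.0158]), 'rect', [array([ 0.6247, -0.094 ]), array([0.0167, 0.0299]), np.float64(16.3322)])
plate (2979, array([ 0.6203, -0.0836,  0.0175]), 'circ', array([ 0.6231, -0.0894,  0.0615]), 'rect', [array([ 0.6225, -0.0866]), array([0.0603, 0.116 ]), np.float64(16.3047)])
block (978, array([ 0.4493, -0.1007,  0.0472]), 'circ', array([ 0.4497, -0.102 ,  0.0355]), 'rect', [array([ 0.449 , -0.1021]), array([0.024 , 0.0689]), np.float64(2.0494)])
tray (393, array([ 0.6126, -0.3286,  0.0106]), 'circ', array([ 0.6238, -0.3212,  0.0788]), 'rect', [array([ 0.6235, -0.3211]), array([0.0892, 0.1331]), np.float64(3.7978)])
narrow (156, array([ 0.46  , -0.2641,  0.058 ]), 'circ', array([ 0.4599, -0.2703,  0.0186]), 'rect', [array([ 0.4598, -0.2645]), array([0.037 , 0.0134]), np.float64(1.0595)])
```

View pics/w9.png

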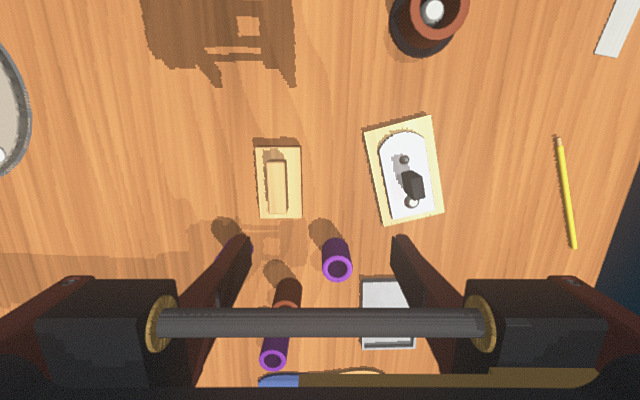

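The view shows the template seated on its board at (405,170), the block at (277,180), the tray at (387,312), the narrow drum at (285,300), and purple decoys at (337,265) and (273,357).

```bash
python3 -m creep '[-0.028,-0.004,-0.03,0,0,0,0, -0.028,-0.004,-0.03,0,0,0.005,0, 0,0,-0.04,0,0,0,0, 0,0,-0.04,0,0,0,0, 0,0,-0.04,0,0,0,0, 0,0,-0.028,0,0,0,0, 0,0,0,0,0,0,0, 0,0,0,0,0,0,1, 0,0,0,0,0,0,1, 0,0,0,0,0,0,1, 0,0,0,0,0,0,1, 0,0,0,0,0,0,1, 0,0,0,0,0,0,1, 0,0,0,0,0,0,1, 0,0,0,0,0,0,1, 0,0,0,0,0,0,1]' 40
```

```text
t: 21.98
ee_pos: [0.4484, -0.1025, 0.0039]
eef_rot: [[-0.03, 1.0, 0.0], [1.0, 0.03, 0.0], [0.0, 0.0, -1.0]]
contact_force: [-0.4, -0.3, 1.3]
finger_gap: 0.27
gripper_force: 40.0
```

```bash
python3 -m creep '[0,0,0.04,0,0,0,1, 0,0,0.05,0,0,0,1, 0.035,-0.044,0.05,0,0,0.01,1, 0.035,-0.044,0,0,0,0.01,1, 0.035,-0.044,0,0,0,0.01,1, 0.035,-0.044,0,0,0,0.005,1, 0.035,-0.043,0,0,0,0,1, 0,0,0,0,0,0,1, 0,0,-0.04,0,0,0,1, 0,0,-0.04,0,0,0,1, 0,0,-0.03,0,0,0,1, 0,0,0,0,0,0,1, 0,0,0,0,0,0,1]'
python3 - <<'E'
from h import *
d=shot("wrist","w10");print(d["ep"])
print("tray",pick(d,(.622,-.322),.1,.008,.016))
E
```

```text
t: 23.6
ee_pos: [0.6178, -0.3141, 0.0266]
eef_rot: [[-0.065, 0.998, 0.001], [0.998, 0.065, -0.0], [-0.001, 0.001, -1.0]]
contact_force: [0.1, -0.7, -1.4]
finger_gap: 0.273
gripper_force: 40.0
[ 0.61783457 -0.31409606  0.02656767]
tray (2189, array([ 0.6239, -0.2871,  0.0113]), 'circ', array([ 0.6232, -0.3063,  0.067 ]), 'rect', [array([ 0.623 , -0.3065]), array([0.0906, 0.1007]), np.float64(3.1069)])
```

View pics/w10.png

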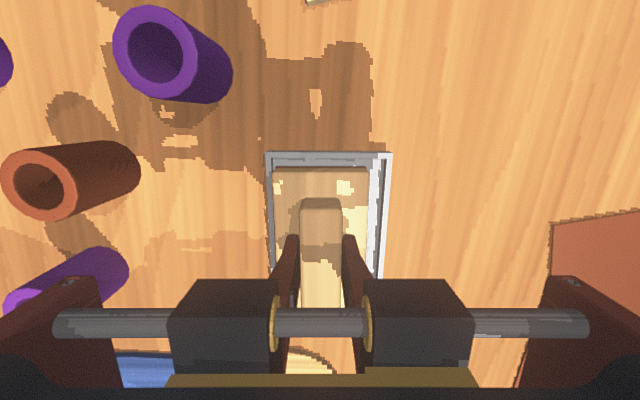

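The view shows the block over the tray, about 6 mm left of centre and slightly too close to the far edge, so I'll shift it and lower.

```bash
python3 -m creep '[0.0055,-0.007,0,0,0,0,1, 0,0,-0.006,0,0,0,1, 0,0,-0.006,0,0,0,1, 0,0,-0.006,0,0,0,1, 0,0,-0.001,0,0,0,1, 0,0,0,0,0,0,1]'; python3 -m creep '[0,0,0,0,0,0,0, 0,0,0,0,0,0,0, 0,0,0,0,0,0,0, 0,0,0,0,0,0,0, 0,0,0,0,0,0,0, 0,0,0.04,0,0,0,0, 0,0,0.05,0,0,0,0, -0.03,0,0.05,0,0,0,0, -0.03,0,0.04,0,0,0,0, -0.03,0,0.02,0,0,0,0, -0.03,-0.0,0.0,0,0,0,0, 0,0,0,0,0,0,0]'
python3 - <<'E'
from h import *
d=shot("wrist","w11"); print(d["ep"])
print("block",pick(d,(.6235,-.321),.09,.048,.058)); print("blk slab",pick(d,(.6235,-.321),.09,.022,.03)); print("tray",pick(d,(.622,-.322),.1,.008,.016))
P=cloud(d);H,S,V=cv2.split(cv2.cvtColor(d["color"],cv2.COLOR_RGB2HSV))
top=(P[...,2]>.054)&(P[...,2]<.066)
for nm,m in(("purple",(H>120)&(H<160)&(S>90)),("brown",(H<20)&(S>110))):
  n,l,s,c=cv2.connectedComponentsWithStats((top&m).astype(np.uint8))
  for i in range(1,n):
    if s[i,4]>80: Q=P[(l==i)&top]; print(nm,c[i].round(),s[i,4],np.round(cv2.minEnclosingCircle(Q[:,:2].astype(np.float32))[0],4),np.round(cv2.minEnclosingCircle(Q[:,:2].astype(np.float32))[1],4))
E
```

```text
t: 24.4
ee_pos: [0.6227, -0.3208, 0.0078]
eef_rot: [[-0.065, 0.998, -0.0], [0.998, 0.065, 0.001], [0.001, -0.0, -1.0]]
contact_force: [-4.2, 4.2, 12.3]
finger_gap: 0.271
gripper_force: 40.0
t: 25.9
ee_pos: [0.5009, -0.3217, 0.2071]
eef_rot: [[-0.062, 0.998, 0.001], [0.998, 0.062, 0.001], [0.001, 0.001, -1.0]]
contact_force: [0.5, -0.9, 0.6]
finger_gap: 1.002
gripper_force: 0.0
[ 0.50090832 -0.32173255  0.2071035 ]
block (1028, array([ 0.6217, -0.319 ,  0.0511]), 'circ', array([ 0.6223, -0.3203,  0.0354]), 'rect', [array([ 0.6225, -0.3201]), array([0.0242, 0.0681]), np.float64(3.8354)])
blk slab (1996, array([ 0.6177, -0.3144,  0.0253]), 'circ', array([ 0.6217, -0.3201,  0.0565]), 'rect', [array([ 0.6225, -0.3201]), array([0.0601, 0.0987]), np.float64(3.4655)])
tray (1170, array([ 0.6223, -0.316 ,  0.0112]), 'circ', array([ 0.6239, -0.321 ,  0.0783]), 'rect', [array([ 0.6235, -0.3212]), array([0.0904, 0.1296]), np.float64(3.2683)])
purple [220.  80.] 805 [ 0.3849 -0.2103] 0.0207
purple [353.  87.] 734 [ 0.5305 -0.2091] 0.0207
purple [270. 217.] 514 [ 0.44   -0.3656] 0.021
brown [287. 149.] 637 [ 0.4598 -0.28  ] 0.0211
```

View pics/w11.png

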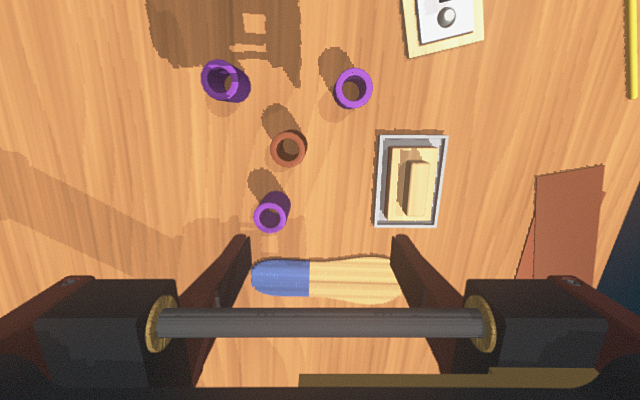

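The block is seated in its tray at (411,182). The narrow brown drum is at (287,149), and closing along x clears all three purple decoys.

```bash
python3 -m creep '[-0.0205,0.021,-0.02,0,0,0,0, -0.0205,0.0207,-0.02,0,0,0,0, 0,0,-0.02,0,0,0,0, 0,0,-0.03,0,0,0,0, 0,0,-0.04,0,0,0,0, 0,0,-0.04,0,0,0,0, 0,0,-0.041,0,0,0,0, 0,0,0,0,0,0,0, 0,0,0,0,0,0,1, 0,0,0,0,0,0,1, 0,0,0,0,0,0,1, 0,0,0,0,0,0,1, 0,0,0,0,0,0,1, 0,0,0,0,0,0,1, 0,0,0,0,0,0,1, 0,0,0,0,0,0,1]' 25
```

```text
t: 27.95
ee_pos: [0.462, -0.2793, -0.0043]
eef_rot: [[-0.065, 0.998, 0.0], [0.998, 0.065, 0.0], [0.0, 0.0, -1.0]]
contact_force: [-1.2, 0.6, 5.5]
finger_gap: 0.476
gripper_force: 25.0
```

```bash
python3 -m creep '[0,0,0.05,0,0,0,1, 0,0,0.05,0,0,0,1, 0,0,0.05,0,0,0,1, 0.012,0.0475,0.05,0,0,0.116,1, 0.012,0.0475,0,0,0,0.116,1, 0.012,0.0475,0,0,0,0.116,1, 0.012,0.0475,0,0,0,0.116,1, 0.012,0.0475,0,0,0,0.116,1, 0.012,0.0475,0,0,0,0.116,1, 0.012,0.0475,0,0,0,0.116,1, 0.012,0.0475,0,0,0,0.116,1, 0.012,0.0475,0,0,0,0.116,1, 0.012,0.0475,0,0,0,0.116,1, 0.012,0.0475,0,0,0,0.116,1, 0.012,0.0475,0,0,0,0.116,1, 0.012,0.0475,0,0,0,0.116,1, 0,0,0,0,0,0,1, 0,0,0,0,0,0,1]'
python3 - <<'E'
from h import *
d=shot("wrist","w12"); print(d["ep"])
print("base",pick(d,(.618,.3375),.055,.003,.012));print("post",pick(d,(.618,.3375),.03,.04,.056))
P=cloud(d);q=(P-d["ep"])@d["er"]; print("drum",[ (z,np.round(cv2.minAreaRect(q[(abs(q[...,2]+z)<.003)&(abs(q[...,0])<.03)&(abs(q[...,1])<.03)][:,:2].astype(np.float32))[:2],4)) for z in(.015,.063)])
E
```

```text
t: 30.2
ee_pos: [0.6165, 0.3319, 0.1892]
eef_rot: [[-1.0, -0.001, -0.001], [-0.001, 1.0, -0.002], [0.001, -0.002, -1.0]]
contact_force: [0.3, -0.2, -1.0]
finger_gap: 0.475
gripper_force: 25.0
[0.61649948 0.33193237 0.18923599]
base (2080, array([0.6173, 0.3379, 0.0054]), 'circ', array([0.6187, 0.3382, 0.0359]), 'rect', [array([0.6185, 0.3378]), array([0.0707, 0.0695]), np.float64(44.8178)])
post (56, array([0.6178, 0.3378, 0.0461]), 'circ', array([0.6193, 0.3376, 0.0047]), 'rect', [array([0.6182, 0.3376]), array([0.0085, 0.0086]), np.float64(89.3903)])
drum [(0.015, array([[0.005 , 0.0012],
       [0.032 , 0.0323]])), (0.063, array([[ 0.0029, -0.0013],
       [ 0.0341,  0.0591]]))]
```

View pics/w12.png

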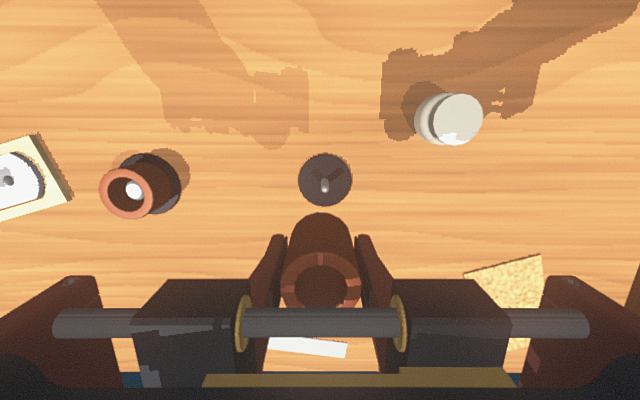

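The view shows the slim post at (325,183), ahead of the held drum, with the wide drum seated around its post at (130,190).

```bash
python3 -m creep '[0.002,0.005,-0.03,0,0,0,1, 0,0,-0.03,0,0,0,1, 0,0,-0.03,0,0,0,1, 0,0,-0.03,0,0,0,1, 0,0,-0.02,0,0,0,1, 0,0,-0.02,0,0,0,1, 0,0,-0.015,0,0,0,1, 0,0,-0.008,0,0,0,1, 0,0,0,0,0,0,1, 0,0,0,0,0,0,1]'
```

```text
t: 31.5
ee_pos: [0.6192, 0.3384, 0.0078]
eef_rot: [[-1.0, -0.003, 0.001], [-0.003, 1.0, 0.001], [-0.001, 0.001, -1.0]]
contact_force: [-0.1, -0.5, -1.2]
finger_gap: 0.472
gripper_force: 25.0
```

```bash
python3 -m creep '[0,0,-0.004,0,0,0,1, 0,0,-0.0025,0,0,0,1, 0,0,0,0,0,0,1, 0,0,0,0,0,0,0, 0,0,0,0,0,0,0, 0,0,0,0,0,0,0, 0,0,0,0,0,0,0, 0,0,0.03,0,0,0,0, 0,0,0.04,0,0,0,0, 0,0,0.05,0,0,0,0, -0.02,-0.03,0.04,0,0,0,0, -0.03,-0.03,0.03,0,0,0,0, -0.03,-0.03,0.02,0,0,0,0, 0,0,0,0,0,0,0]'
python3 - <<'E'
from h import *
d=shot("wrist","w13"); print(d["ep"])
print("narrow",pick(d,(.6185,.338),.03,.06,.075)); print("base",pick(d,(.618,.3375),.055,.003,.012))
print("wide",pick(d,(.6245,.102),.045,.042,.06)); print("jar",pick(d,(.56,.48),.1,.052,.07))
E
```

```text
t: 33.25
ee_pos: [0.5384, 0.246, 0.2128]
eef_rot: [[-1.0, 0.0, 0.002], [0.0, 1.0, 0.001], [-0.002, 0.001, -1.0]]
contact_force: [1.1, 0.3, 0.7]
finger_gap: 1.005
gripper_force: 0.0
[0.53844434 0.24601912 0.21277709]
narrow (286, array([0.616 , 0.3293, 0.0647]), 'circ', array([0.6192, 0.3386, 0.0207]), 'rect', [array([0.6169, 0.332 ]), array([0.0258, 0.0407]), np.float64(69.2955)])
base (872, array([0.6081, 0.3322, 0.0056]), 'circ', array([0.6183, 0.3378, 0.0358]), 'rect', [array([0.6137, 0.335 ]), array([0.0597, 0.0704]), np.float64(30.5233)])
wide (758, array([0.6176, 0.0957, 0.0483]), 'circ', array([0.6243, 0.1019, 0.0322]), 'rect', [array([0.6194, 0.0957]), array([0.0457, 0.0633]), np.float64(51.7723)])
jar (1543, array([0.5382, 0.4763, 0.0594]), 'circ', array([0.539 , 0.478 , 0.0269]), 'rect', [array([0.5389, 0.4778]), array([0.0527, 0.0517]), np.float64(79.0005)])
```

View pics/w13.png

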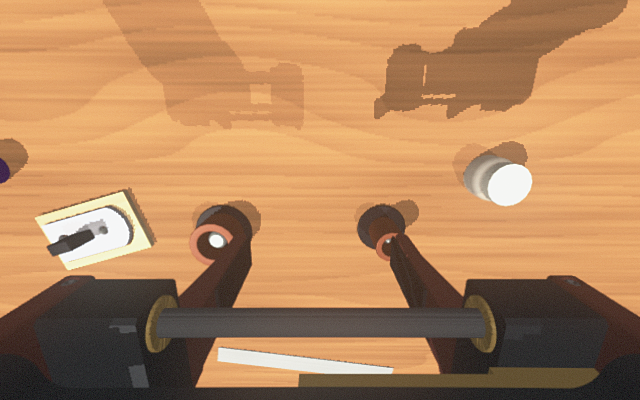

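The view shows the narrow drum on its post at (385,240), rim height 0.065 and centred within 1 mm. The wide drum at (210,240) and the template at (90,235) are seated, and the jar at (510,185) is undisturbed.

```bash
python3 -c "
from workcell import env
print(env.close_job())"
```

```text
the job is handed in; nothing more can be done
None
```

I handed the job in at about 33 s: in the last camera checks both drums, the block and the template were seated flat in their own places, and the glue jar and insole had not been touched. The judge's result was not shown.

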